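# Bring the red-capped jar round to the front of the carousel and hold it there

## Robot

A 7-joint arm with a two-finger parallel gripper is mounted at the origin on the work surface. World frame = base frame: x ahead of the robot, y to its left, z up, the work surface at z = 0. Lengths are in m, angles in rad, forces in N, time in s.
With the tool pointing down it reaches from about 0.4 to 0.85 m from the base axis. Payload 4.5 kg.
Tool frame: the origin (TCP) lies at the very end of the fingers, on their centre line; the grasp point (between the pads) lies 19 mm behind it (grip_point_offset is the distance from the TCP to the grasp point, in m); z points along the fingers, y is the direction in which the jaws open and shut (so a half turn about z gives the same grasp; the last joint's range is limited). The gripper opens to 85 mm and grips with 20 to 120 N. Pads are 22 mm wide; open, the fingers measure 114 mm over their backs; the gripper's body (76 mm by 85 mm) begins 54 mm behind the grasp point. The pads swing forward as they close: fully open they stand 13 mm farther back than shut.
Start: joints at [1.278, 0.689, -0.195, 1.565, 0.157, 0.902, -0.215], TCP at [0.201, -0.592, 0.231] pointing down, gripper open.
Joint ranges: [-3.01, 3.01], [-0.46, 2.08], [-1.47, 1.51], [0.13, 2.56], [-1, 4.14], [0.04, 2.09], [-2.66, 2.66]. Speed limits (rad/s): [2.57, 2.57, 3.14, 3.14, 3.14, 3.14, 3.14].

## Interface

Orientations are given as a rotation vector (axis times angle).
In Python, from rig import * gives the robot as it stands.
- The arm moves only by the tool apply_moves, never from a script. Its argument "motion" is a list of rows, each a list of 5 numbers: the shift along the tool's x, y, z in m, then the turn about the tool's z in degrees, then the gripper's target within -1 to 1 (fully open at 1, half-way at 0, shut at -1). A call has exactly 5 rows; each row shifts and turns the commanded pose from where the row before left it, along the tool's axes as they then stand; what a row does not reach is not made up. A row lasts 1/10 s, in which the tool goes at most 50 mm and 8.59 degrees, less where a joint would pass 70% of its speed; a pose out of reach is approached as far as the arm can. A call with a gripper value outside its range is refused whole. The fingers move at their own pace and stop on an object; "force" is the grip in N (left out, the last holds). Time passes only in rows, so rows that do not move let the fingers close, or fill a call up. It gives the time, the measured TCP pose, the force and the opening at its end, in the units of the state.
- get_state(): the state, without advancing time (a new reading comes with each control period).
- read_camera(name): name is "scene" or "top" or "wrist"; returns a dict with "frame" (480x640x3 uint8, red, green, blue), "depth" (480x640 float32, m along the optical axis (not along the pixel's ray), 0 where there is no reading), "mtx" (3x3 intrinsics, pixels), "R" (3x3) and "t" (3): a world point X has camera coordinates R X + t. Camera axes: x right, y down, z forward; pixel columns grow to the right and rows downward; lengths in m; the calibration is good to about 2 mm. The wrist camera is an equidistant fisheye: a pixel r from the principal point sees the ray r / f radians off the axis. A picture is of the moment at which its call begins.
- sign_off(): hands the job in, once; it reports no verdict.
The state is a dict: "time_s": time; "joints": joint angles; "qd": joint speeds; "joint_torque": joint torques, N m; "ee_pos": TCP position; "tcp_rot": TCP orientation; "contact_force": force on the tool from outside, world axes, zero at the start; "ft_torque": the same for the moment, N m; "opening": finger opening in m.
Only numpy, scipy, OpenCV 4.12 (cv2) and the standard library are available. Lean on these libraries where they do the work, as an engineer would, in place of code of your own. Each camera call takes 0.05 s, during which the arm holds its last target. There are 200 camera calls.

## Task

On the plank stands a carousel with three glass jars. Take the turntable by the wooden grip bar on top and turn it, either way round, until the jar with the red cap stands squarely at the white pointer of the stand; then keep gripping the bar so the turntable stays still while I twist the cap: finish holding it, do not let go. Turn gently so all jars stay upright in their places, and leave the gourd, the tin and the bombilla where they are.

Things in the scene. Friction and masses are not known exactly. Their poses are not given: they have to be found in the camera images.
- stand: fixed stand: dark steel disc, 170 mm across, 12 mm high; origin at the centre of its underside, on the turntable's axis; z up. A white pointer (strip 22 mm wide ending in a 12 mm high diamond that sticks out from under the turntable to 195 mm from the axis) points along its +x: this is the front. It lies roughly on the side far from the robot.
- front_spot (a point): point on the turntable's upper surface straight above the pointer, 85 mm from the axis: where the red-capped jar's underside centre must come. It belongs to the fixed stand and does not turn.
- turntable: pale wooden disc, 270 mm across, upper side 24 mm above the plank, turns either way about the vertical axis (friction 0.03 N m, no spring, up to a full turn). Origin on the axis, 14 mm above the plank; z up. Three jar places with 9 mm high fences (66 mm inside) lie 85 mm from the axis at 60, 180 and 300 degrees from its +x. A 20 mm steel column at the centre carries the grip bar.
- handle (a point): centre of the dark wooden grip bar, on the axis, 164 mm above the plank. The bar lies along the turntable's y: 70 mm long (y), 16 mm thick (x), 32 mm high (z, from 148 to 180 mm above the plank). It stands above the jars, whose tops are 119 mm above the plank.
- jar_red: the marked jar: empty clear glass jar with a RED twist cap, diameter 60 mm, 95 mm high, about 160 g, standing loose in one of the three places of the turntable; origin at the centre of its underside, z up
- jar_plain_a: same jar with a plain aluminium cap, in another place; origin at the centre of its underside, z up
- jar_plain_b: same jar with a plain aluminium cap, in the third place; origin at the centre of its underside, z up
- gourd: bystander: dark palo santo gourd with a steel rim, 82 mm across, 87 mm high, open on top, standing on the plank beside the carousel; origin at the centre of its underside
- leaf_tin: bystander: tin with a green label, 64 mm across, 110 mm high, standing beside the carousel; origin at the centre of its underside
- bombilla: bystander: curved steel drinking straw, about 195 mm long along its x, 8 mm thick, lying flat on the plank on the other side of the carousel; origin near its middle
Mind the look-alikes: they are no part of the job. What is shaped like the jar_plain_b but orange or turquoise is not meant. What is shaped like the jar_red but blue is not meant.

How it is judged:
At the end, for the whole second after the job is handed in: Red-capped jar centred within 14 mm of the front spot; fingers grip the bar (over 4 N, within 45 mm of its centre); turntable still (under 0.2 rad/s); all jars upright (0.1 rad) and seated in their places; gourd, tin and bombilla within 20 mm of their start (horizontal distance between jar_red and front_spot below 0.014 m and contact force between the fingers and turntable above 4 N and distance between the grasp point and handle below 0.045 m and angular speed of turntable below 0.2 rad/s and angle between each of jar_red, jar_plain_a, jar_plain_b's own z axis and vertical below 0.1 rad and z of jar_red in the frame of turntable between 0.005 and 0.015 m and z of jar_plain_a in the frame of turntable between 0.005 and 0.015 m and z of jar_plain_b in the frame of turntable between 0.005 and 0.015 m and distance of each of gourd, leaf_tin, bombilla from where it was at the start of the episode below 0.02 m); the arm keeps its last pose, push and grip.
It fails at once if a jar is tipped or lifted out of its place (angle between any of jar_red, jar_plain_a, jar_plain_b's own z axis and vertical above 0.35 rad or z of any of jar_red, jar_plain_a, jar_plain_b in the frame of turntable above 0.025 m).
It fails at once if the gourd, the tin or the bombilla is pushed away by more than 30 mm (distance of any of gourd, leaf_tin, bombilla from where it was at the start of the episode above 0.03 m).
It fails at once if the turntable is spun wildly (angular speed of turntable above 5 rad/s).
It also fails if it takes over 51 s, if anything falls off the work surface, if the arm or the gripper's body presses on something with over 40 N, if the wrist force passes 120 N, or if a joint passes its speed limit or range.

## Working session

There is one attempt and no reset: what is moved stays moved. The work goes in short steps, Python scripts to look and compute and a tool call to move; the robot and the scene stay as the last step left them, time stands still between calls to the robot, and variables do not carry over. Pictures are saved under pics/ and viewed, about 8 in all and at most 12, crops included, and the job is handed in when it is done.

Besides the shell and the picture viewer there is one more tool, called after ">>>" by a JSON object that holds its "api" and its "payload", one argument or row to a line. apply_moves: Moves the arm, as the interface text tells. Its arguments: {"type":"object","properties":{"motion":{"type":"array"},"force":{"type":"number"}},"required":["motion"]}

```bash
mkdir -p pics; ls; python3 - <<'E'
from rig import *
import cv2,numpy as np,pickle
d={}
for n in("scene","top"):
    c=read_camera(n); d[n]=c; cv2.imwrite(f"pics/{n}0.png",c["frame"][:,:,::-1])
    print(n,c["mtx"].tolist(),c["R"].round(3).tolist(),c["t"].round(3).tolist())
pickle.dump(d,open("c0.pkl","wb")); print(get_state())
E
```

```text
pics
scene [[455.07368136996644, 0.0, 324.4809064387639], [0.0, 455.07368136996644, 235.6508554240423], [0.0, 0.0, 1.0]] [[0.431, 0.902, -0.003], [0.782, -0.375, -0.498], [-0.45, 0.212, -0.867]] [-0.298, -0.33, 1.344]
top [[459.84003072644833, 0.0, 315.98125640811276], [0.0, 459.84003072644833, 239.04350887841107], [0.0, 0.0, 1.0]] [[0.021, -1.0, -0.001], [-0.986, -0.02, -0.166], [0.166, 0.005, -0.986]] [0.065, 0.546, 0.925]
{'time_s': 0.1, 'joints': array([ 1.27783038,  0.68992492, -0.1945228 ,  1.5662717 ,  0.15725272,
        0.90249363, -0.21507545]), 'qd': array([ 0.00139226, -0.00147265, -0.00048007, -0.00144519, -0.00021712,
        0.00042675, -0.00011212]), 'joint_torque': array([-3.50359558e-03, -5.40598190e+01, -1.27145715e+00, -1.58984596e+01,
        9.39341815e-03,  4.34354675e-03, -2.28961630e-05]), 'ee_pos': array([ 0.20039009, -0.59136743,  0.23054038]), 'tcp_rot': array([-3.09808409e+00, -5.10850106e-01,  5.67743237e-04]), 'contact_force': array([-0.970888  ,  0.45311438, -0.47196907]), 'ft_torque': array([0.02802115, 0.02657412, 0.01987367]), 'opening': 0.08561614550178041}
```

View pics/top0.png

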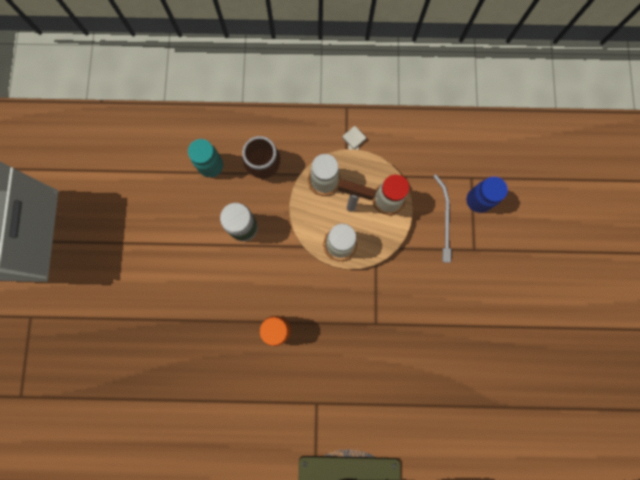

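View pics/scene0.png

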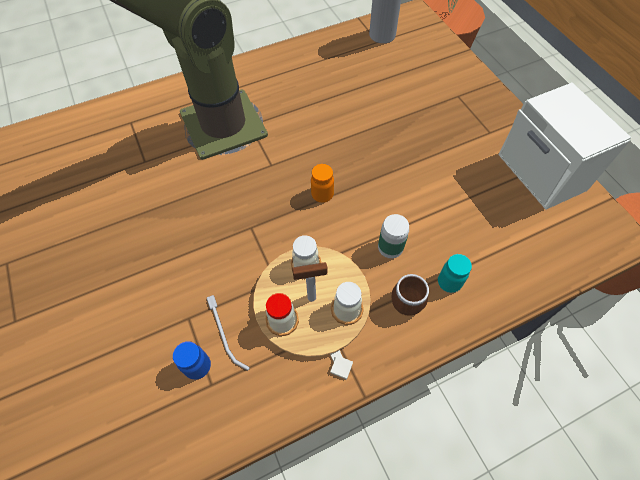

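Top view: the red cap is at (396,187), plain caps at (325,168) and (341,238), the bar at about (358,187), and the pointer diamond at (354,138). The look-alikes are blue (489,194), orange (274,331) and turquoise (204,156). Only the red-capped jar on the turntable fits. Next I'll measure and make a confirming crop.

```bash
cat > h.py <<'E'
import numpy as np,cv2
def cast(c,uv,z):
    uv=np.atleast_2d(uv).astype(float); M=c["mtx"];R=c["R"];t=c["t"]
    d=np.c_[(uv[:,0]-M[0,2])/M[0,0],(uv[:,1]-M[1,2])/M[1,1],np.ones(len(uv))]@R
    o=-R.T@t
    return o+d*((z-o[2])/d[:,2])[:,None]
def cloud(c):
    v,u=np.mgrid[:480,:640]; M=c["mtx"]; D=c["depth"]
    P=np.stack([(u-M[0,2])/M[0,0]*D,(v-M[1,2])/M[1,1]*D,D],-1)-c["t"]
    return P@c["R"]
def blob(m):
    n,l,s,ce=cv2.connectedComponentsWithStats(m.astype(np.uint8))
    i=1+np.argmax(s[1:,4]); return l==i
E
python3 - <<'E'
from h import *
import pickle
d=pickle.load(open("c0.pkl","rb"))
for n,c in d.items():
    P=cloud(c);hsv=cv2.cvtColor(c["frame"],cv2.COLOR_RGB2HSV);H,S,V=[hsv[...,i].astype(int) for i in range(3)];ok=c["depth"]>0
    Z=P[...,2]; print(n,"plank z",np.median(Z[300:310,400:430]))
    red=blob(((H<5)|(H>175))&(S>200)&(V>120)&(abs(Z-.119)<.012)&ok)
    v,u=np.nonzero(red);Q=cast(c,np.c_[u,v],.119)
    (ce,r)=cv2.minEnclosingCircle(Q[:,:2].astype(np.float32)); print("red",red.sum(),ce,r,P[red].mean(0))
    caps=(S<60)&(V>140)&(abs(Z-.119)<.008)&ok
    k,l,s,cc=cv2.connectedComponentsWithStats(caps.astype(np.uint8))
    for i in range(1,k):
        if s[i,4]>100: print("cap",cc[i],s[i,4],P[l==i].mean(0))
    disc=blob((abs(Z-.024)<.005)&ok&(P[...,0]>.3)&(H>8)&(H<30)&(V>130)) 
    v,u=np.nonzero(disc);Q=cast(c,np.c_[u,v],.024)[:,:2].astype(np.float32)
    h=cv2.convexHull(Q); print("disc",cv2.minEnclosingCircle(h),cv2.fitEllipse(h))
    bar=(Z>.135)&(Z<.2)&ok&(P[...,0]>.4)&(P[...,0]<.9)&(abs(P[...,1])<.3)
    bar=blob(bar); top=bar&(Z>.172); v,u=np.nonzero(top); Q=cast(c,np.c_[u,v],.18)[:,:2].astype(np.float32)
    print("bar",top.sum(),cv2.minAreaRect(Q),u.mean(),v.mean(), Z[bar].max())
    w=(S<50)&(V>150)&(Z<.03)&(Z>-.02)&ok&(P[...,0]>.6)&(P[...,0]<1.0)&(abs(P[...,1])<.25)
    k,l,s,cc=cv2.connectedComponentsWithStats(w.astype(np.uint8))
    for i in range(1,k):
        if s[i,4]>40:
            v,u=np.nonzero(l==i);Q=cast(c,np.c_[u,v],.012)[:,:2].astype(np.float32)
            print("ptr",cc[i],s[i,4],P[l==i].mean(0),Q.mean(0),cv2.minAreaRect(Q),"zmax",Z[l==i].max())
f=d["top"]["frame"][115:285,270:430]
cv2.imwrite("pics/crop1.png",cv2.resize(f,None,fx=3.5,fy=3.5,interpolation=cv2.INTER_CUBIC)[:,:,::-1])
E
```

```text
scene plank z 0.06635555951020262
red 469 (0.6417524218559265, -0.08064340800046921) 0.026841716840863228 [ 0.64159302 -0.08096192  0.11967553]
cap [397.11258278 223.0794702 ] 151 [0.57247467 0.24136785 0.11222879]
cap [304.17571059 245.59173127] 387 [0.53779094 0.02432559 0.11967077]
cap [348.36129032 293.02795699] 465 [0.68011919 0.06100718 0.11972917]
disc ((0.6192323565483093, 0.0018248420674353838), 0.13485871255397797) ((0.6191226243972778, 0.0018349899910390377), (0.26804500818252563, 0.26829826831817627), 118.55810546875)
bar 296 ((0.6210755705833435, 0.0010303705930709839), (0.06945886462926865, 0.019354406744241714), 74.36289978027344) 309.3783783783784 268.42905405405406 0.18480776947854918
ptr [231.93288591 352.44966443] 149 [ 0.65490271 -0.20759944  0.00840458] [ 0.65613467 -0.20735301] ((0.6551998853683472, -0.20684698224067688), (0.10577336698770523, 0.017875665798783302), 13.309749603271484) zmax 0.012780654870110918
ptr [340.65866667 364.944     ] 375 [ 0.78321664 -0.00512796  0.01207196] [ 0.78321946 -0.00511893] ((0.778778612613678, -0.004262596368789673), (0.04875
[... 493 characters left out ...]
3540811538696, 0.2675233483314514), 129.88523864746094)
bar 336 ((0.6174088716506958, 0.003669094294309616), (0.06951836496591568, 0.018152184784412384), 74.9883804321289) 355.85714285714283 188.55059523809524 0.18480760577178224
ptr [353.60516605 137.28782288] 271 [ 0.78586312 -0.00422112  0.01175447] [ 0.78576    -0.00419827] ((0.7851468324661255, -0.002483021467924118), (0.037199512124061584, 0.04314962401986122), 41.999691009521484) zmax 0.018547345705891134
ptr [444.31395349 197.70930233] 86 [ 0.64984468 -0.20759777  0.00762511] [ 0.6486708  -0.20637202] ((0.6506134271621704, -0.20497390627861023), (0.1007244884967804, 0.014480425044894218), 12.675008773803711) zmax 0.012043129536385587
```

View pics/crop1.png

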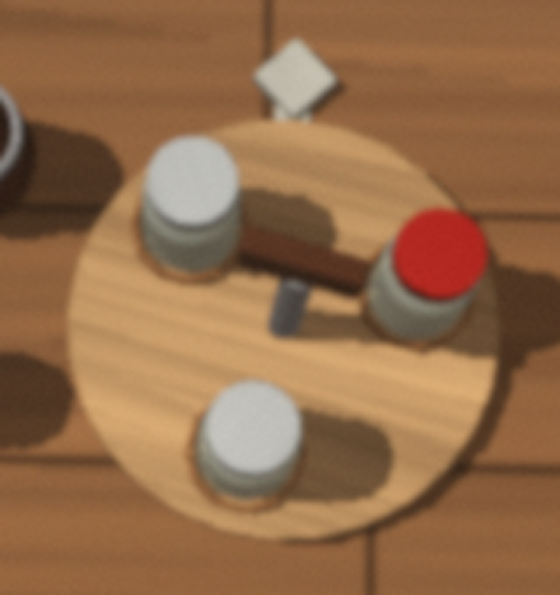

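The crop confirms it: the red cap (396,187 in the full image) is the only red one on the turntable. My measurements:
- **Axis:** about (0.618, 0.003).
- **Pointer:** at -2.6°.
- **Red jar:** at -75.3°.
- **Turntable x:** at -15.7°. The bar at 74.5° agrees.

I need to turn the table +72.6° about world z. First I'll travel above it at z 0.23.

>>> {"api": "apply_moves", "payload": {
  "motion": [
    [0.029, -0.021, 0, 0, 1],
    [0.029, -0.021, 0, 0, 1],
    [0.029, -0.021, 0, 0, 1],
    [0.029, -0.021, 0, 0, 1],
    [0.029, -0.021, 0, 0, 1]
  ]
}}

```text
time_s: 0.6
ee_pos: [0.3047, -0.4445, 0.231]
tcp_rot: [-3.099, -0.511, 0.0]
contact_force: [0.4, -0.2, 0.1]
opening: 0.0854
```

>>> {"api": "apply_moves", "payload": {
  "motion": [
    [0.029, -0.021, 0, 0, 1],
    [0.029, -0.021, 0, 0, 1],
    [0.029, -0.021, 0, 0, 1],
    [0.029, -0.021, 0, 0, 1],
    [0.029, -0.021, 0, 0, 1]
  ]
}}

```text
time_s: 1.1
ee_pos: [0.4084, -0.2986, 0.2311]
tcp_rot: [-3.099, -0.511, 0.001]
contact_force: [1.0, -0.4, -0.2]
opening: 0.0853
```

>>> {"api": "apply_moves", "payload": {
  "motion": [
    [0.029, -0.021, 0, 0, 1],
    [0.029, -0.021, 0, 0, 1],
    [0.029, -0.021, 0, 0, 1],
    [0.029, -0.021, 0, 0, 1],
    [0.029, -0.021, 0, 0, 1]
  ]
}}

```text
time_s: 1.6
ee_pos: [0.512, -0.1526, 0.231]
tcp_rot: [-3.1, -0.511, 0.001]
contact_force: [0.4, -0.5, 0.6]
opening: 0.0853
```

>>> {"api": "apply_moves", "payload": {
  "motion": [
    [0.029, -0.021, 0, 0, 1],
    [0.029, -0.021, 0, 0, 1],
    [0.029, -0.021, 0, 0, 1],
    [0.029, -0.021, 0, 0, 1],
    [0.029, -0.021, 0, 0, 1]
  ]
}}

```text
time_s: 2.1
ee_pos: [0.6155, -0.0067, 0.2309]
tcp_rot: [3.1, 0.511, -0.001]
contact_force: [-0.4, -0.3, 0.1]
opening: 0.0856
```

>>> {"api": "apply_moves", "payload": {
  "motion": [
    [0, 0, 0, -8, 1],
    [0, 0, 0, -8, 1],
    [0, 0, 0, -8, 1],
    [0, 0, 0, -8, 1],
    [0, 0, 0, -8, 1]
  ]
}}

```text
time_s: 2.6
ee_pos: [0.6147, -0.0081, 0.2308]
tcp_rot: [-2.733, -1.548, 0.002]
contact_force: [-0.5, -0.1, 0.6]
opening: 0.0854
```

>>> {"api": "apply_moves", "payload": {
  "motion": [
    [0, 0, 0, -8, 1],
    [0, 0, 0, -7.6, 1],
    [0, 0, 0, 0, 1],
    [0, 0, 0, 0, 1],
    [0, 0, 0, 0, 1]
  ]
}}

```text
time_s: 3.1
ee_pos: [0.615, -0.008, 0.2311]
tcp_rot: [-2.506, -1.895, 0.001]
contact_force: [-0.1, -1.4, -0.4]
opening: 0.0853
```

```bash
cat >> h.py <<'E'
from scipy.spatial.transform import Rotation as Ro
def rep(s,c=(.6184,.0028)):
    R=Ro.from_rotvec(s["tcp_rot"]).as_matrix(); e=np.r_[c,.147]-s["ee_pos"]
    print("t",s["time_s"],"p",s["ee_pos"].round(4),"tool-y deg",np.degrees(np.arctan2(R[1,1],R[0,1])).round(2),"z",R[:,2].round(3),"F",s["contact_force"].round(1),"M",s["ft_torque"].round(2),"open",round(s["opening"],4),"q",s["joints"].round(2),"err tool",(R.T@e).round(4))
E
python3 -c "
from rig import *;from h import *
rep(get_state())"
```

```text
t 3.1 p [ 0.615  -0.008   0.2311] tool-y deg -15.8 z [-0. -0. -1.] F [-0.1 -1.4 -0.4] M [ 0.01 -0.04 -0.03] open 0.0853 q [ 0.16  0.69 -0.4   1.59  0.31  0.92 -0.62] err tool [0.0113 0.0004 0.0841]
```

>>> {"api": "apply_moves", "payload": {
  "motion": [
    [0.011, 0, 0, 0, 1],
    [0, 0, 0.02, 0, 1],
    [0, 0, 0.02, 0, 1],
    [0, 0, 0.02, 0, 1],
    [0, 0, 0, 0, 1]
  ]
}}

```text
time_s: 3.6
ee_pos: [0.6163, 0.0035, 0.1688]
tcp_rot: [-2.501, -1.897, 0.007]
contact_force: [-0.1, 0.6, 0.0]
opening: 0.0851
```

```bash
python3 - <<'E'
from rig import *;from h import *
c=read_camera("wrist");cv2.imwrite("pics/w1.png",c["frame"][:,:,::-1])
rep(get_state())
E
```

```text
t 3.65 p [0.6174 0.0035 0.1704] tool-y deg -15.65 z [-0.002 -0.    -1.   ] F [-0.2  0.4 -0.5] M [ 0.01  0.04 -0.  ] open 0.0854 q [ 0.12  0.77 -0.37  1.64  0.36  0.8  -0.67] err tool [-0.0004  0.0012  0.0234]
```

View pics/w1.png

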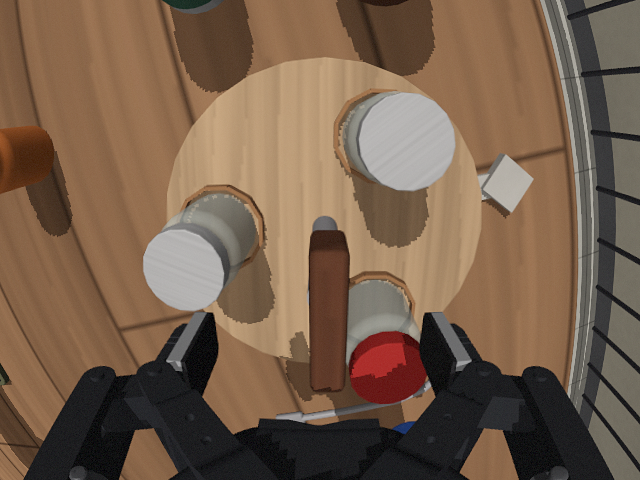

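The wrist view shows the bar at (328,310), centred between the fingers and parallel to the pads. The red cap (388,367) is below fingertip height. I'll descend and close.

>>> {"api": "apply_moves", "payload": {
  "motion": [
    [0, 0.001, 0.012, 0, 1],
    [0, 0, 0.011, 0, 1],
    [0, 0, 0, 0, 0],
    [0, 0, 0, 0, -0.4],
    [0, 0, 0, 0, -0.4]
  ],
  "force": 50
}}

```text
time_s: 4.15
ee_pos: [0.6194, 0.0024, 0.1487]
tcp_rot: [2.503, 1.897, 0.001]
contact_force: [-0.0, -0.1, -0.4]
opening: 0.044
```

>>> {"api": "apply_moves", "payload": {
  "motion": [
    [0, 0, 0, 0, -0.6],
    [0, 0, 0, 0, -0.8],
    [0, 0, 0, 0, -1],
    [0, 0, 0, 0, -1],
    [0, 0, 0, 0, -1]
  ]
}}

```text
time_s: 4.65
ee_pos: [0.62, 0.0022, 0.149]
tcp_rot: [2.503, 1.896, 0.003]
contact_force: [2.7, -1.0, 5.8]
opening: 0.0151
```

>>> {"api": "apply_moves", "payload": {
  "motion": [
    [0, 0, 0, 0, -1],
    [0, 0, 0, 0, -1],
    [0, 0, 0, 0, -1],
    [0, 0, 0, 0, -1],
    [0, 0, 0, 0, -1]
  ]
}}

```text
time_s: 5.15
ee_pos: [0.6201, 0.0022, 0.1491]
tcp_rot: [2.503, 1.896, 0.003]
contact_force: [2.8, -0.6, 5.5]
opening: 0.0148
```

```bash
python3 -c "
from rig import *;from h import *
rep(get_state())"
```

```text
t 5.15 p [0.6201 0.0022 0.1491] tool-y deg -15.7 z [ 0.002 -0.    -1.   ] F [ 2.8 -0.6  5.5] M [-0.09 -0.06 -0.01] open 0.0148 q [ 0.12  0.8  -0.35  1.65  0.37  0.75 -0.69] err tool [ 0.0001 -0.0018  0.002 ]
```

>>> {"api": "apply_moves", "payload": {
  "motion": [
    [0, 0, 0, -0.5, -1],
    [0, 0, 0, -1, -1],
    [0, 0, 0, -1.5, -1],
    [0, 0, 0, -2, -1],
    [0, 0, 0, -2, -1]
  ]
}}

```text
time_s: 5.65
ee_pos: [0.62, 0.0022, 0.149]
tcp_rot: [2.381, 2.047, 0.002]
contact_force: [2.5, -1.7, 4.9]
opening: 0.0153
```

>>> {"api": "apply_moves", "payload": {
  "motion": [
    [0, 0, 0, -2, -1],
    [0, 0, 0, -2, -1],
    [0, 0, 0, -2, -1],
    [0, 0, 0, -2, -1],
    [0, 0, 0, -2, -1]
  ]
}}

```text
time_s: 6.15
ee_pos: [0.62, 0.0022, 0.149]
tcp_rot: [2.193, 2.247, 0.002]
contact_force: [1.6, -0.7, 5.1]
opening: 0.015
```

```bash
python3 -c "
from rig import *;from h import *
rep(get_state())"
```

```text
t 6.15 p [0.62   0.0022 0.149 ] tool-y deg 1.38 z [ 0.002 -0.    -1.   ] F [ 1.6 -0.7  5.1] M [-0.17 -0.08 -0.03] open 0.015 q [ 0.16  0.81 -0.44  1.65  0.45  0.78 -0.46] err tool [ 0.0006 -0.0016  0.002 ]
```

>>> {"api": "apply_moves", "payload": {
  "motion": [
    [0, 0, 0, -2, -1],
    [0, 0, 0, -2, -1],
    [0, 0, 0, -2, -1],
    [0, 0, 0, -2, -1],
    [0, 0, 0, -2, -1]
  ]
}}

```text
time_s: 6.65
ee_pos: [0.62, 0.0022, 0.1491]
tcp_rot: [1.989, 2.43, 0.002]
contact_force: [1.8, -1.2, 5.9]
opening: 0.0153
```

>>> {"api": "apply_moves", "payload": {
  "motion": [
    [0, 0, 0, -2, -1],
    [0, 0, 0, -2, -1],
    [0, 0, 0, -2, -1],
    [0, 0, 0, -2, -1],
    [0, 0, 0, -2, -1]
  ]
}}

```text
time_s: 7.15
ee_pos: [0.6199, 0.0022, 0.1491]
tcp_rot: [1.77, 2.594, 0.001]
contact_force: [2.1, -2.0, 5.9]
opening: 0.0153
```

>>> {"api": "apply_moves", "payload": {
  "motion": [
    [0, 0, 0, -2, -1],
    [0, 0, 0, -2, -1],
    [0, 0, 0, -2, -1],
    [0, 0, 0, -2, -1],
    [0, 0, 0, -2, -1]
  ]
}}

```text
time_s: 7.65
ee_pos: [0.6199, 0.0022, 0.1491]
tcp_rot: [1.537, 2.738, 0.001]
contact_force: [2.0, -1.9, 5.9]
opening: 0.0148
```

>>> {"api": "apply_moves", "payload": {
  "motion": [
    [0, 0, 0, -2, -1],
    [0, 0, 0, -2, -1],
    [0, 0, 0, -2, -1],
    [0, 0, 0, -2, -1],
    [0, 0, 0, -2, -1]
  ]
}}

```text
time_s: 8.15
ee_pos: [0.6199, 0.0021, 0.1491]
tcp_rot: [1.292, 2.861, 0.001]
contact_force: [2.3, -1.1, 5.7]
opening: 0.0154
```

>>> {"api": "apply_moves", "payload": {
  "motion": [
    [0, 0, 0, -2, -1],
    [0, 0, 0, -2, -1],
    [0, 0, 0, -2, -1],
    [0, 0, 0, -2, -1],
    [0, 0, 0, -2, -1]
  ]
}}

```text
time_s: 8.65
ee_pos: [0.6198, 0.0021, 0.149]
tcp_rot: [1.038, 2.963, 0.0]
contact_force: [1.5, -0.9, 6.2]
opening: 0.0151
```

>>> {"api": "apply_moves", "payload": {
  "motion": [
    [0, 0, 0, -2, -1],
    [0, 0, 0, -1.6, -1],
    [0, 0, 0, -1, -1],
    [0, 0, 0, -0.7, -1],
    [0, 0, 0, -0.3, -1]
  ]
}}

```text
time_s: 9.15
ee_pos: [0.6199, 0.0021, 0.1491]
tcp_rot: [0.894, 3.01, 0.0]
contact_force: [2.0, -1.0, 6.3]
opening: 0.0152
```

```bash
cat > chk.py <<'E'
from rig import *;from h import *
import sys
rep(get_state())
A=np.array([.6184,.0028]);a=np.radians(-2.6);print("front",A+.085*np.array([np.cos(a),np.sin(a)]))
for n in("scene","top"):
    c=read_camera(n);cv2.imwrite(f"pics/{n}{sys.argv[1]}.png",c["frame"][:,:,::-1])
    P=cloud(c);hsv=cv2.cvtColor(c["frame"],cv2.COLOR_RGB2HSV);H,S,V=[hsv[...,i].astype(int) for i in range(3)];Z=P[...,2]
    m=((H<5)|(H>175))&(S>200)&(V>80)&(abs(Z-.119)<.012)
    if m.sum()>30:
        m=blob(m);v,u=np.nonzero(m);Q=cast(c,np.c_[u,v],.119)[:,:2].astype(np.float32)
        print(n,"red",m.sum(),u.mean(),v.mean(),cv2.minEnclosingCircle(Q))
    k,l,s,cc=cv2.connectedComponentsWithStats(((S<60)&(V>100)&(abs(Z-.119)<.008)).astype(np.uint8))
    for i in range(1,k):
        if s[i,4]>100: print("cap",cc[i],s[i,4],P[l==i].mean(0))
E
python3 chk.py 1
```

```text
t 9.15 p [0.6199 0.0021 0.1491] tool-y deg 56.93 z [ 0.002 -0.    -1.   ] F [ 2.  -1.   6.3] M [-0.32 -0.1  -0.13] open 0.0152 q [ 0.29  0.86 -0.69  1.64  0.68  0.89  0.32] err tool [ 0.0016 -0.0003  0.0021]
front [ 0.7033125  -0.00105585]
scene red 522 325.7509578544061 316.7183908045977 ((0.7058810591697693, -0.0034697758965194225), 0.027407623827457428)
cap [534.65986395 155.77891156] 294 [0.5526013  0.6439364  0.11913757]
cap [585.80620155 173.26356589] 129 [0.65077947 0.7210994  0.11902526]
cap [398.19148936 223.36170213] 141 [0.5741655  0.24324225 0.1122017 ]
cap [338.38815789 248.40131579] 152 [0.57668754 0.08918879 0.11957165]
cap [270.86580087 276.16233766] 462 [ 0.57447949 -0.06988256  0.11944466]
cap [314.92007105 215.24689165] 563 [0.57915431 0.07892141 0.11914549]
cap [389.34385965 220.47719298] 570 [ 0.57161633 -0.06734401  0.11915699]
```

View pics/scene1.png

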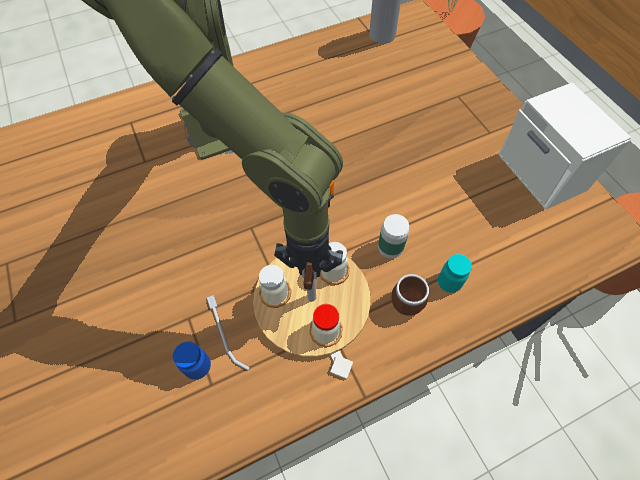

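>>> {"api": "apply_moves", "payload": {
  "motion": [
    [0, 0, 0, 0, -1],
    [0, 0, 0, 0, -1],
    [0, 0, 0, 0, -1],
    [0, 0, 0, 0, -1],
    [0, 0, 0, 0, -1]
  ]
}}

```text
time_s: 9.75
ee_pos: [0.6199, 0.0021, 0.149]
tcp_rot: [0.894, 3.01, -0.0]
contact_force: [2.1, -1.1, 5.7]
opening: 0.0153
```

The scene view shows the red jar (326,317) at the pointer (341,365). All jars are upright in their fences, the bystanders are where they were, and the bar is gripped at (308,275). Handing in.

```bash
python3 -c "
from rig import *
sign_off()"
```

```text
the job is handed in; nothing more can be done
```

I gripped the turntable by its wooden bar, turned it about 72.6° counter-clockwise seen from above, and handed in while still holding the bar with a 50 N grip. The run took about 10 s.

- **Red jar:** in the last scene view its cap is at (0.706, -0.003). The computed front spot is (0.703, -0.001), so it is about 3–4 mm off against the 14 mm allowed.
- **Jars:** all three stood upright in their fences, with the plain cap tops still 119 mm above the plank.
- **Bystanders:** the gourd, tin and bombilla look unmoved, and the tin's cap measured within 3 mm of its starting place. I did not measure the gourd or the bombilla again.
- **Grip:** the arm was at rest, and the fingers were stopped by the bar at an opening of about 15 mm.

The top camera could not confirm the red cap's final place because the arm hid it, so that check rests on the scene camera alone. The two cameras disagreed by about 2 mm on where the turntable's axis is, which is within the stated calibration.

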